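# Fit the spindle extension to the turntable drive and hold it for the set screw

## Robot

A 6-joint arm with a two-finger parallel gripper is mounted at the origin on the work surface. World frame = base frame: x ahead of the robot, y to its left, z up, the work surface at z = 0. Lengths are in m, angles in rad, forces in N, time in s.
With the tool pointing down it reaches from about 0.225 to 0.875 m from the base axis. Payload 3.4 kg.
Tool frame: the origin (TCP) lies on the centre line of the jaws, within the pads' length; the fingertips stand 25 mm ahead of it and the grasp point (between the pads) lies 6 mm ahead of it (r.tips_ahead is the z of the fingertips in the tool frame, in m); z points along the fingers, y is the direction in which the jaws open and shut (so a half turn about z gives the same grasp; the last joint's range is limited). The gripper opens to 85 mm and grips with 20 to 120 N. Pads are 22 mm wide; open, the fingers measure 114 mm over their backs; the gripper's body (76 mm by 85 mm) begins 54 mm behind the grasp point. The pads swing forward as they close: fully open they stand 13 mm farther back than shut.
Start: joints at [1.045, 0.276, 1.505, -0, 1.361, -0.121], TCP at [0.226, 0.529, 0.256] pointing down, gripper open.
Joint ranges: [-2.89, 2.89], [-0.75, 2.08], [0.22, 2.7], [-1.18, 4.32], [0.11, 2.71], [-2.7, 2.7]. Speed limits (rad/s): [2.57, 2.57, 3.14, 3.14, 3.14, 3.14].

## Interface

Orientations are given as a unit quaternion [w, x, y, z].
In Python, from bench import sense, vision, workorder, spotter, r gives the robot as it stands.
- The arm moves only by the tool servo_tool, never from a script. Its argument "commands" is a list that holds one entry, the list of rows, each a list of 7 numbers: the shift along the tool's x, y, z in cm, then the turn, a rotation vector about the tool's x, y, z in rad, then the opening, from -1 (shut) to 1 (fully open). In form: [[[tx, ty, tz, rx, ry, rz, grip], ...]]. A call has 1 to 8 rows; each row shifts and turns the pose as measured when the row begins, along the tool's axes as they then stand; what a row does not reach is not made up. A row lasts 1/12 s, in which the tool goes at most 41.7 mm and 7.16 degrees, less where a joint would pass 70% of its speed; a pose out of reach is approached as far as the arm can. A call with a gripper value outside its range is refused whole. The fingers move at their own pace and stop on an object; the grip force is fixed at half the most. Time passes only in rows, so rows that do not move let the fingers close. It gives the time, the measured TCP pose, the force and the opening at its end, in the units of the state.
- sense(): the state, without advancing time (a new reading comes with each control period).
- vision.read_camera(name): name is "scene" or "side" or "wrist"; returns a dict with "color" (420x560x3 uint8, red, green, blue), "range_z" (420x560 float32, m along the optical axis (not along the pixel's ray), 0 where there is no reading), "K" (3x3 intrinsics, pixels), "distortion" ([k1, k2, p1, p2, k3] as OpenCV has them; the pictures are not rectified), "rvec" (rotation vector, rad) and "tvec" (3), from world to camera coordinates, as OpenCV has them. Camera axes: x right, y down, z forward; pixel columns grow to the right and rows downward; lengths in m; the calibration is good to about 2 mm. A picture is of the moment at which its call begins.
- workorder.close_job(): hands the job in, once; it reports no verdict.
Trained networks look in a picture, given as the dict that the camera call returned (one of the last four; its "shot" number tells which), for a name from the list of things; names that differ only in an ending like _2 or _b are one class to them, and where a whole thing is asked for, a point or a joint stands for the part that bears it (a point fixed in the world has none). Each returns a list of dicts, best first, with "score" (0 to 1); they miss things now and then, are a little off and sometimes report something else, mostly with a low value. They report only what shows in the picture. A call takes as long as a camera call.
- spotter.spot_in(picture, thing): "point" ([x, y, z] in m, in world coordinates, good to about 4 mm: the middle of the surface that is visible of it).
- spotter.trace(picture, thing): "region" (420x560 bool, what is visible of it).
The state is a dict: "time_s": time; "joint_positions": joint angles; "joint_velocities": joint speeds; "joint_torque": joint torques, N m; "tool_pos": TCP position; "ee_rot": TCP orientation; "force": force on the tool from outside, world axes, zero at the start; "wrist_torque": the same for the moment, N m; "finger_gap": opening from 0.0 (shut) to 1.0 (fully open).
Only numpy, scipy, OpenCV 4.12 (cv2) and the standard library are available. Lean on these libraries where they do the work, as an engineer would, in place of code of your own. Each camera call takes 0.05 s, during which the arm holds its last target. There are 200 camera calls.

## Task

Pinch the bare drive shaft of the pouring turntable, find its flat and turn the shaft until the flat faces squarely out through the key notch in the splash guard. Then pull the spindle extension up out of the white cup and slide its collar all the way down onto the shaft until it sits on the shoulder, with the set screw on the flat and looking out of the notch. Finish while still gripping the extension upright and pressing it down with a light but steady push, so that I can tighten the screw; keep the cup standing and leave the other things where they are.

Things in the scene. Friction and masses are not known exactly. Their poses are not given: they have to be found in the camera images.
- drive: Fixed drive of a motorised pouring turntable: grey box 160 x 160 mm, aluminium deck 70 mm above the table. Origin: centre of the underside, on the shaft axis, z up. On the deck a round steel splash guard (inner radius 48, outer 52, 30 mm high) stands around the shaft, with one gap, the key notch, 26 mm wide, in the drive's +x direction. Black speed knob and switch on the +x side.
- seat (a point): Point on the shaft axis at the top of the shaft's shoulder (radius 13 mm), 78 mm above the table, where the collar's lower rim must sit. Fixed to the drive; its axes are the drive's (x towards the key notch, z up).
- drive_shaft (a joint): Angle (rad) of the upright steel drive shaft about z. 0: its flat faces the key notch (the drive's +x); positive: the flat has turned anticlockwise seen from above. Starts at 0.5 to 1.5, stays where it is left (friction about 0.12 N m), range -3.1 to 3.1.
- shaft_top (a point): Centre of the shaft's top, 118 mm above the table; turns with the shaft, x out of the flat. The shaft is 16 mm thick from 78 to 118 mm above the table, top 2 mm chamfered, with one flat along its whole length, 5 mm from the axis, 12.5 mm wide. Pinched across the flat it measures 13 mm and the middle of the pinch lies 1.5 mm from the axis, away from the flat; on the round, up to 16 mm.
- cup: Loose white ceramic cup, outer diameter 62 mm, wall 3 mm, 90 mm high, floor 5 mm thick, 0.45 kg. Origin: centre of the underside, z up.
- extension: Loose aluminium spindle extension, 140 mm long, 0.13 to 0.2 kg, upright in the cup. Origin: centre of the collar's lower rim; z up along the spindle. Collar: lowest 48 mm, diameter 32 mm, with a blind bore 18 mm wide, 40 mm deep, open below. Stem above it: diameter 18 mm, with two spanner flats 13 mm apart on its top 40 mm (z 100 to 140), normals along its y axis.
- screw (a point): Outer end of the set screw's head (9 mm thick), 22 mm from the extension's axis in its +x direction, 12 mm above its lower rim. The 6 mm thick tip stands into the bore to 5.5 mm from the axis, so the collar goes fully down only with the screw over the shaft's flat: freely within about 25 degrees; more than 45 degrees off it stops 20 to 30 mm high. Square to the flat there is 1 mm of play.
- resin_bottle: Bystander: loose black bottle, diameter 68 mm, 187 mm high. Origin: centre of the underside.
- tape_roll: Bystander: loose roll of masking tape lying flat, diameter 86 mm, 25 mm high. Origin: centre of the underside.
- brush_jar: Bystander: loose glass jar, diameter 68 mm, 100 mm high, with brushes up to 225 mm high. Origin: centre of the underside.
- hex_key: Bystander: loose T-handle hex key lying on the table, 110 mm long, handle 70 mm wide. Origin: under the middle of its blade.

How it is judged:
By the outcome, as a careful person would: the job done as asked, in the order asked, and still so for the second after the job is handed in, while the arm keeps its last pose, push and grip.
It also fails if it takes over 58 s, if anything falls off the work surface, if the arm or the gripper's body presses on something with over 40 N, if the wrist force passes 120 N, or if a joint passes its speed limit or range.

## Working session

There is one attempt and no reset: what is moved stays moved. The work goes in short steps, Python scripts to look and compute and a tool call to move; the robot and the scene stay as the last step left them, time stands still between calls to the robot, and variables do not carry over. Pictures are saved under pics/ and viewed, about 8 in all and at most 12, crops included, and the job is handed in when it is done.

Besides the shell and the picture viewer there is one more tool, called after "Call:" as name([rows], argument=value, ...), one row to a line, values as JSON. servo_tool: Moves the arm, as the interface text tells. Its arguments: {"type":"object","properties":{"commands":{"type":"array","items":{"type":"array","items":{"type":"array","items":{"type":"number"}}}}},"required":["commands"]}

```bash
ls; mkdir -p pics; cat > h.py <<'E'
import numpy as np, cv2
from bench import sense, vision, workorder, spotter, r
def cloud(p, mask=None):
    """world points (N,3) and pixel (v,u) of valid-range pixels"""
    z=p["range_z"]; m=z>0
    if mask is not None: m&=mask
    v,u=np.nonzero(m)
    n=cv2.undistortPoints(np.stack([u,v],1).astype(float)[:,None],p["K"],np.array(p["distortion"],float))[:,0]
    c=np.c_[n,np.ones(len(n))]*z[v,u][:,None]
    R=cv2.Rodrigues(np.array(p["rvec"],float))[0]
    return (c-np.array(p["tvec"],float))@R, np.c_[v,u]
def proj(p,P):
    return cv2.projectPoints(np.array(P,float).reshape(-1,1,3),np.array(p["rvec"],float),np.array(p["tvec"],float),p["K"],np.array(p["distortion"],float))[0][:,0]
def save(n,img): cv2.imwrite("pics/"+n,cv2.cvtColor(img,cv2.COLOR_RGB2BGR))
def circ(xy):
    A=np.c_[2*xy,np.ones(len(xy))]; s=np.linalg.lstsq(A,(xy**2).sum(1),rcond=None)[0]
    return s[:2],np.sqrt(s[2]+s[:2]@s[:2])
E
python3 - <<'E'
from h import *
s=sense(); print({k:np.round(v,3) for k,v in s.items()})
ims=[]
for c in ["scene","side"]:
    p=vision.read_camera(c); ims.append(p["color"])
    R=cv2.Rodrigues(np.array(p["rvec"],float))[0]; print(c,"cam pos",-R.T@p["tvec"])
    for t in ["drive","drive_shaft","cup","extension","screw","resin_bottle","tape_roll","brush_jar","hex_key"]:
        l=spotter.spot_in(p,t)
        print(c,t,[(np.round(d["point"],3).tolist(),round(d["score"],2)) for d in l[:2]])
im=np.vstack(ims); save("a.png",cv2.resize(im,None,fx=.71,fy=.71,interpolation=cv2.INTER_AREA) )
save("scene.png",ims[0]);save("side.png",ims[1])
E
```

```text
pics
{'time_s': np.float64(0.0), 'joint_positions': array([ 1.045,  0.277,  1.506, -0.   ,  1.361, -0.121]), 'joint_velocities': array([-0.   ,  0.001,  0.001, -0.   ,  0.001,  0.001]), 'joint_torque': array([ 1.0000e-03, -4.1678e+01, -2.4581e+01, -0.0000e+00,  1.1000e-02,
       -0.0000e+00]), 'tool_pos': array([0.226, 0.528, 0.255]), 'ee_rot': array([-0.   ,  0.201,  0.98 , -0.001]), 'force': array([-0.695, -0.93 ,  0.213]), 'wrist_torque': array([-0.051,  0.032,  0.009]), 'finger_gap': np.float64(1.003)}
scene cam pos [ 1.40671086 -0.38885458  0.74278424]
scene drive [([0.611, 0.154, 0.07], 0.9)]
scene drive_shaft [([0.585, 0.167, 0.099], 0.63)]
scene cup [([0.609, -0.233, 0.061], 0.88)]
scene extension [([0.588, -0.233, 0.109], 0.63)]
scene screw [([0.591, -0.231, 0.112], 0.56)]
scene resin_bottle [([0.796, -0.006, 0.106], 0.58)]
scene tape_roll [([0.647, -0.404, 0.021], 0.64)]
scene brush_jar [([0.628, 0.422, 0.086], 0.9), ([0.462, -0.498, 0.008], 0.19)]
scene hex_key []
side cam pos [-0.04369533 -0.92547465  0.85449839]
side drive [([0.554, 0.134, 0.071], 0.59), ([0.583, -0.234, 0.112], 0.45)]
side drive_shaft [([0.578, 0.168, 0.098], 0.47)]
side cup [([0.57, -0.249, 0.055], 0.87)]
side extension [([0.583, -0.236, 0.115], 0.51)]
side screw [([0.584, -0.232, 0.116], 0.68), ([0.763, -0.017, 0.092], 0.61)]
side resin_bottle [([0.762, -0.014, 0.092], 0.6)]
side tape_roll [([0.63, -0.409, 0.021], 0.73), ([0.583, -0.235, 0.113], 0.29)]
side brush_jar [([0.597, 0.424, 0.085], 0.56)]
side hex_key [([0.454, -0.5, 0.006], 0.66)]
```

View pics/a.png

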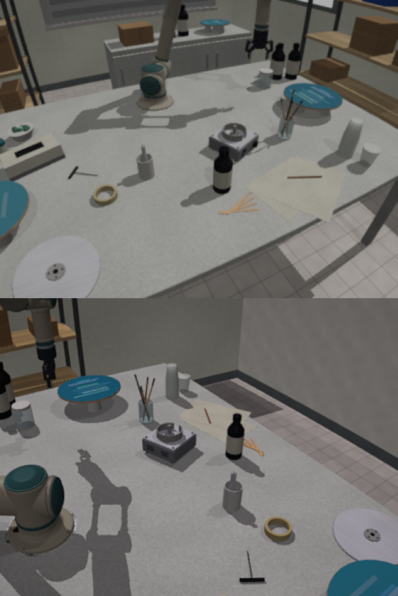

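```bash
python3 - <<'E'
from h import *
P=[]
for c in ["scene","side"]:
    p=vision.read_camera(c)
    X,uv=cloud(p)
    near=np.hypot(X[:,0]-.58,X[:,1]-.165)<.15
    # guard top z~0.1, shaft
    d=np.hypot(X[:,0]-.58,X[:,1]-.167)
    g=(abs(X[:,2]-.1)<.003)&(d>.035)&(d<.065)
    cc,rr=circ(X[g][:,:2]); print(c,"guard",g.sum(),cc,rr)
    for _ in range(3):
        res=abs(np.hypot(*(X[g][:,:2]-cc).T)-.05); k=X[g][res<.004]; cc,rr=circ(k[:,:2])
    print("  refit",len(k),cc,rr)
    a=np.degrees(np.arctan2(*(k[:,:2]-cc).T[::-1])); print("  hist",np.histogram(a,np.arange(-180,181,10))[0])
    t=(abs(X[:,2]-.118)<.003)&(d<.025); print("  shafttop",t.sum(),X[t].mean(0) if t.any() else None)
    dk=(abs(X[:,2]-.07)<.003)&near; 
    if dk.any(): print("  deck rect",cv2.minAreaRect(X[dk][:,:2].astype(np.float32)*1000))
    d2=np.hypot(X[:,0]-.587,X[:,1]+.234)
    rim=(abs(X[:,2]-.09)<.003)&(d2<.045)&(d2>.02); cc,rr=circ(X[rim][:,:2]); print("  cuprim",rim.sum(),cc,rr)
    e=(X[:,2]>.1)&(d2<.04)&(X[:,2]<.16); print("  ext",e.sum(),X[e].mean(0),X[e].min(0),X[e].max(0))
E
```

```text
scene guard 132 [0.58001905 0.17284831] 0.05043175842911798
  refit 126 [0.58007646 0.17257308] 0.05021980928507714
  hist [3 5 2 4 3 1 1 3 4 3 4 5 5 4 6 6 5 6 4 0 0 1 3 1 1 4 3 4 4 4 3 3 6 6 4 5]
  shafttop 15 [0.58285934 0.17087962 0.11785793]
  deck rect ((580.2261352539062, 171.7466583251953), (154.08323669433594, 160.00694274902344), 24.22747802734375)
  cuprim 76 [ 0.58713494 -0.23120948] 0.029553306086432016
  ext 98 [ 0.58892108 -0.22969158  0.12676335] [ 0.57535549 -0.23713297  0.10141424] [ 0.59424074 -0.21998191  0.14735982]
side guard 120 [0.5772157  0.17076264] 0.050434049020750084
  refit 109 [0.57714253 0.1700821 ] 0.050435416239198984
  hist [6 4 2 5 6 3 4 4 3 4 3 2 3 3 2 2 4 2 3 1 0 1 4 3 4 2 3 3 4 1 2 5 2 3 2 4]
  shafttop 15 [0.57672828 0.16903393 0.11751813]
  deck rect ((576.3088989257812, 168.4550018310547), (158.92503356933594, 159.3966064453125), 23.973079681396484)
  cuprim 85 [ 0.58395312 -0.2324447 ] 0.028768778207967693
  ext 140 [ 0.57969753 -0.23240113  0.12661835] [ 0.57211794 -0.23863634  0.10084027] [ 0.59240522 -0.22153024  0.14776759]
```

Picture a.png (scene on top, side below): the drive is at about (233,138) in the scene view and (170,440) in the side view, with the notch at about +24° world. The cup with the extension is at (146,163). I'm moving over the shaft.

Call:
servo_tool([
  [[-3.8,-1.55,0,0,0,0,1],[-3.8,-1.55,0,0,0,0,1],[-3.8,-1.55,0,0,0,0,1],[-3.8,-1.55,0,0,0,0,1],[-3.8,-1.55,0,0,0,0,1],[-3.8,-1.55,0,0,0,0,1],[-3.8,-1.55,0,0,0,0,0.2],[-3.8,-1.55,0,0,0,0,0]],
])

```text
time_s: 1.77
tool_pos: [0.4583, 0.2972, 0.2554]
ee_rot: [-0.001, 0.193, 0.981, 0.003]
force: [-0.1, 0.0, 0.3]
finger_gap: 0.749
```

Call:
servo_tool([
  [[-3.8,-1.55,0,0,0,0,0],[-3.8,-1.55,0,0,0,0,0],[-3.8,-1.55,0,0,0,0,0],[-3.8,-1.55,0,0,0,0,0],[0,0,0,0,0,0,0]],
])

```text
time_s: 2.18
tool_pos: [0.5819, 0.1737, 0.2547]
ee_rot: [0.002, 0.196, 0.981, 0.003]
force: [0.2, 0.7, -0.0]
finger_gap: 0.5
```

```bash
cat >> h.py <<'E'
from scipy.spatial.transform import Rotation as Ro
def st():
    s=sense(); q=s["ee_rot"]; R=Ro.from_quat([q[1],q[2],q[3],q[0]]).as_matrix()
    print("t %.2f pos %s yawY %.1f z %s F %s M %s gap %.4f q %s"%(s["time_s"],np.round(s["tool_pos"],4),np.degrees(np.arctan2(R[1,1],R[0,1])),np.round(R[:,2],3),np.round(s["force"],1),np.round(s["wrist_torque"],2),s["finger_gap"],np.round(s["joint_positions"],3)))
    return s,R
def to(target,yawY):
    s,R=st(); d=R.T@(np.array(target)-s["tool_pos"])*100
    Y=np.array([np.cos(np.radians(yawY)),np.sin(np.radians(yawY)),0]); Z=np.array([0,0,-1.]); T=np.c_[np.cross(Y,Z),Y,Z]
    print("shift cm",np.round(d,2),"rotvec",np.round(Ro.from_matrix(R.T@T).as_rotvec(),3))
E
python3 - <<'E'
from h import *
s,R=st()
p=vision.read_camera("wrist"); Rc=cv2.Rodrigues(np.array(p["rvec"],float))[0]; print(-Rc.T@p["tvec"], Rc[2])
save("w1.png",p["color"])
X,uv=cloud(p)
print(proj(p,[[.578,.171,.118],[.578+.05*np.cos(.42),.171+.05*np.sin(.42),.1]]))
d=np.hypot(X[:,0]-.578,X[:,1]-.171)
g=(abs(X[:,2]-.1)<.003)&(d>.035)&(d<.065); print(g.sum(), circ(X[g][:,:2]) if g.any() else 0)
t=(abs(X[:,2]-.118)<.003)&(d<.025); print(t.sum(),X[t].mean(0) if t.any() else None)
E
```

```text
t 2.18 pos [0.5819 0.1737 0.2547] yawY 67.4 z [ 0.006  0.005 -1.   ] F [ 0.2  0.7 -0. ] M [-0.03  0.03 -0.06] gap 0.5001 q [ 0.174  0.322  1.441  0.004  1.372 -1.004]
[0.50852397 0.20214042 0.37211377] [ 0.28377407 -0.1127115  -0.95224387]
[[273.64379649 206.68101883]
 [313.57875868 236.79163132]]
1649 (array([0.57651012, 0.17213595]), np.float64(0.050047133104148614))
248 [0.57639947 0.17135635 0.11754172]
```

View pics/w1.png

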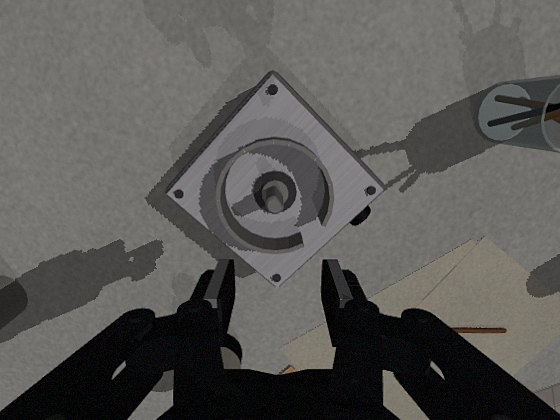

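The wrist view shows the drive, with the shaft at (275,195), the notch at the lower right (312,235) and the open fingers below. I'm zooming in for the flat.

```bash
python3 - <<'E'
from h import *
p=vision.read_camera("wrist")
save("w2.png",cv2.resize(p["color"][150:250,215:345],(780,600),interpolation=cv2.INTER_CUBIC))
X,uv=cloud(p)
d=np.hypot(X[:,0]-.577,X[:,1]-.1715)
g=(abs(X[:,2]-.1)<.003)&(d>.043)&(d<.057); c,rr=circ(X[g][:,:2]); print(c,rr)
a=np.degrees(np.arctan2(*(X[g][:,:2]-c).T[::-1])); h=np.histogram(a,np.arange(-20,70,3))[0]; print(h)
dk=(abs(X[:,2]-.07)<.003)&(d<.13); print(cv2.minAreaRect(X[dk][:,:2].astype(np.float32)*1000))
t=(X[:,2]>.1165)&(d<.015); T=X[t][:,:2]-c; print(t.sum(),X[t].mean(0))
for k in range(0,360,15):
    n=np.array([np.cos(np.radians(k)),np.sin(np.radians(k))]); print(k,np.round(np.percentile(T@n,98)*1000,1),end="; ")
# side-wall points of the shaft
w=(X[:,2]>.082)&(X[:,2]<.114)&(d<.012); W=X[w]; print("\nwall",w.sum()); 
print(np.round(np.c_[np.degrees(np.arctan2(*(W[:,:2]-c).T[::-1])),1000*np.hypot(*(W[:,:2]-c).T),W[:,2]*1000][::max(1,len(W)//25)],1).tolist())
E
```

```text
[0.57647622 0.17210604] 0.050018871647036764
[16 13 17 14 15 15 15 15 13 10  0  0  0  0  0  0  0  0  0 12 12 13 15 16
 13 15 14 14 14]
((576.5562133789062, 172.15830993652344), (151.32086181640625, 151.64389038085938), 23.474882125854492)
3731 [0.56702467 0.17592186 0.30087908]
0 2.1; 15 1.7; 30 2.1; 45 4.7; 60 7.6; 75 10.3; 90 12.3; 105 13.5; 120 13.9; 135 13.5; 150 12.5; 165 12.5; 180 13.6; 195 14.1; 210 13.8; 225 12.6; 240 10.5; 255 7.8; 270 5.0; 285 2.6; 300 2.1; 315 2.2; 330 2.1; 345 2.1; 
wall 152
[[164.4, 7.7, 82.5], [-164.5, 7.6, 83.3], [149.8, 7.1, 87.8], [171.1, 7.4, 92.0], [-158.6, 7.8, 89.6], [156.7, 7.6, 97.3], [-166.7, 7.5, 95.0], [149.3, 7.0, 98.6], [-160.4, 7.8, 97.4], [156.3, 7.5, 103.9], [-147.7, 7.6, 95.5], [162.5, 7.6, 107.6], [89.8, 5.0, 86.2], [176.2, 7.4, 108.9], [126.7, 5.4, 100.0], [-161.8, 7.6, 107.6], [139.4, 6.1, 107.8], [-140.9, 7.8, 103.2], [107.8, 4.8, 101.1], [138.6, 5.9, 113.4], [51.4, 7.7, 85.5], [72.7, 5.4, 98.4], [72.9, 5.4, 101.7], [72.0, 5.4, 104.6], [51.8, 7.5, 99.4], [49.3, 7.4, 107.6]]
```

View pics/w2.png

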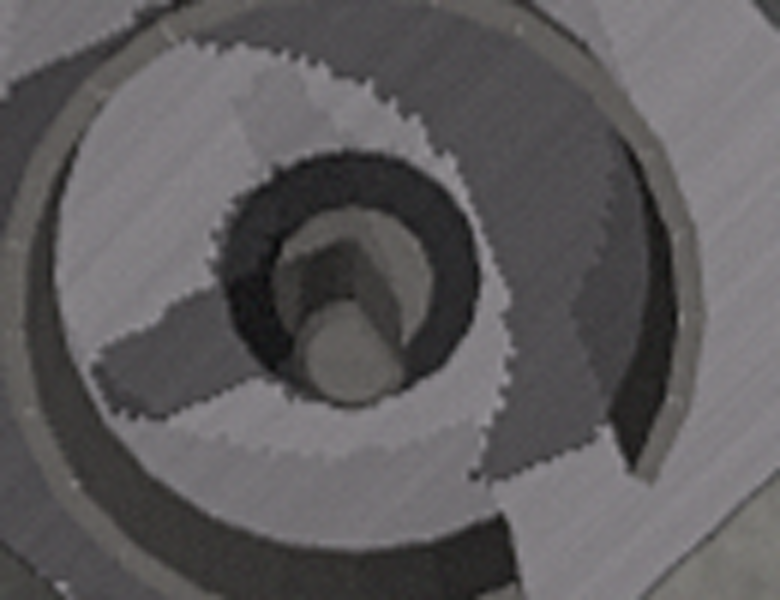

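The zoom shows the shaft top at (350,350) in the crop, with the flat on the upper (far) side facing up the picture. The depth points put it at about 99° world. I'm fitting the flat plane.

```bash
python3 - <<'E'
from h import *
p=vision.read_camera("wrist"); X,uv=cloud(p); c=np.array([.5765,.1721])
W=X[(X[:,2]>.081)&(X[:,2]<.115)&(np.hypot(*(X[:,:2]-c).T)<.012)][:,:2]-c
f=W[(np.hypot(*W.T)<.0066)&(np.degrees(np.arctan2(W[:,1],W[:,0]))>55)]
for _ in range(3):
    m=f.mean(0); n=np.linalg.svd(f-m)[2][1]; n*=np.sign(n@m); res=(f-m)@n; f=f[abs(res)<.0008]
ang=np.degrees(np.arctan2(n[1],n[0])); print(len(f),"flat",ang,"dist",m@n*1000, res.std()*1000)
rd=W[np.hypot(*W.T)>.0072]; print("round",circ(rd))
to([.577+.0002,.1718-.0015,.20],ang)
E
```

```text
55 flat 101.09090252377058 dist 4.803592298841128 0.09540686929003946
round (array([ 0.00011658, -0.00011763]), np.float64(0.007831090316573806))
t 2.33 pos [0.5763 0.179  0.2549] yawY 67.6 z [-0.     0.009 -1.   ] F [-0.5 -0.   0.1] M [-0.05 -0.03 -0.  ] gap 0.5006 q [ 0.181  0.318  1.447  0.009  1.375 -1.001]
shift cm [-0.44 -0.82  5.48] rotvec [ 0.009 -0.001 -0.584]
```

Call:
servo_tool([
  [[0,-0.4,1.0,0,0,-0.124,0],[0,-0.4,1.0,0,0,-0.124,0],[0,0,1.0,0,0,-0.124,0],[0,0,1.0,0,0,-0.124,0],[0,0,1.0,0,0,-0.1,0],[0,0,0,0,0,0,0]],
])

```text
time_s: 2.83
tool_pos: [0.5662, 0.1806, 0.2052]
ee_rot: [0.0, -0.114, 0.993, 0.006]
force: [-0.2, 0.3, -0.3]
finger_gap: 0.499
```

```bash
python3 -c "
from h import *
to([.5772,.1703,.114],101.1)"
```

```text
t 2.83 pos [0.5662 0.1806 0.2052] yawY 103.1 z [-0.001  0.013 -1.   ] F [-0.2  0.3 -0.3] M [-0.05  0.04 -0.02] gap 0.4989 q [ 0.184  0.335  1.548  0.014  1.258 -1.62 ]
shift cm [-0.82 -1.37  9.1 ] rotvec [0.013 0.001 0.035]
```

Call:
servo_tool([
  [[-0.4,-0.7,1.0,0.013,0,0.035,0],[-0.4,-0.6,1.0,0,0,0,0],[0,0,1.0,0,0,0,0],[0,0,1.0,0,0,0,0],[0,0,0,0,0,0,0]],
])

```text
time_s: 3.25
tool_pos: [0.5738, 0.1749, 0.1653]
ee_rot: [0.002, -0.096, 0.995, 0.001]
force: [0.1, 0.1, -0.0]
finger_gap: 0.503
```

```bash
python3 -c "
from h import *
to([.5772,.1703,.114],101.1)"
```

```text
t 3.25 pos [0.5738 0.1749 0.1653] yawY 101.1 z [ 0.003  0.003 -1.   ] F [ 0.1  0.1 -0. ] M [-0.02 -0.   -0.07] gap 0.5033 q [ 0.179  0.373  1.594  0.002  1.171 -1.586]
shift cm [-0.23 -0.52  5.13] rotvec [ 0.002  0.003 -0.001]
```

Call:
servo_tool([
  [[-0.25,-0.55,0,0,0,0,0],[0,0,0,0,0,0,0],[0,0,0,0,0,0,0]],
])

```text
time_s: 3.5
tool_pos: [0.5771, 0.17, 0.165]
ee_rot: [0.001, -0.096, 0.995, 0.001]
force: [0.1, 0.7, -0.8]
finger_gap: 0.5
```

```bash
python3 -c "
from h import *
to([.5772,.1703,.114],101.1)"
```

```text
t 3.50 pos [0.5771 0.17   0.165 ] yawY 101.1 z [ 0.002  0.003 -1.   ] F [ 0.1  0.7 -0.8] M [ 0.01  0.03 -0.01] gap 0.5003 q [ 0.169  0.376  1.59   0.003  1.173 -1.596]
shift cm [0.   0.01 5.1 ] rotvec [ 0.003  0.002 -0.001]
```

Good. Now descend, check and close.

Call:
servo_tool([
  [[0,0,1.3,0,0,0,0],[0,0,1.3,0,0,0,0],[0,0,1.3,0,0,0,0],[0,0,1.2,0,0,0,0],[0,0,0,0,0,0,0],[0,0,0,0,0,0,-0.4]],
])

```text
time_s: 4.0
tool_pos: [0.5811, 0.1699, 0.1168]
ee_rot: [0.006, -0.095, 0.995, 0.002]
force: [0.2, -0.5, -0.4]
finger_gap: 0.375
```

```bash
python3 -c "
from h import *
to([.5772,.1703,.114],101.1)"
```

```text
t 4.00 pos [0.5811 0.1699 0.1168] yawY 100.9 z [ 0.011  0.005 -1.   ] F [ 0.2 -0.5 -0.4] M [-0.05 -0.03 -0.05] gap 0.3753 q [ 0.168  0.421  1.652  0.004  1.057 -1.596]
shift cm [0.38 0.12 0.27] rotvec [ 0.003  0.012 -0.003]
```

Call:
servo_tool([
  [[0.4,0.1,0.2,0,0.012,0,-0.4],[0,0,0,0,0,0,-0.5],[0,0,0,0,0,0,-1],[0,0,0,0,0,0,-1],[0,0,0,0,0,0,-1],[0,0,0,0,0,0,-1]],
])

```text
time_s: 4.5
tool_pos: [0.5777, 0.1714, 0.1169]
ee_rot: [0.001, -0.095, 0.995, 0.002]
force: [0.2, 2.0, -3.7]
finger_gap: 0.129
```

```bash
python3 -c "
from h import *
to([.5772,.1703,.114],101.1)"
```

```text
t 4.50 pos [0.5777 0.1714 0.1169] yawY 100.9 z [ 0.001  0.005 -1.   ] F [ 0.2  2.  -3.7] M [-0.09 -0.12  0.03] gap 0.1286 q [ 0.17   0.421  1.651  0.005  1.068 -1.594]
shift cm [ 0.07 -0.1   0.28] rotvec [ 0.005  0.002 -0.003]
```

Call:
servo_tool([
  [[0,0,0,0,0,0,-1],[0,0,0,0,0,0,-1],[0,0,0,0,0,0,-1]],
])

```text
time_s: 4.75
tool_pos: [0.5777, 0.1714, 0.1169]
ee_rot: [0.001, -0.095, 0.995, 0.002]
force: [-0.5, 1.0, -3.1]
finger_gap: 0.133
```

```bash
python3 - <<'E'
from h import *
to([.5772,.1703,.114],101.1)
ims=[]
p=vision.read_camera("wrist"); save("w3.png",p["color"][150:,100:460])
E
```

```text
t 4.75 pos [0.5777 0.1714 0.1169] yawY 100.9 z [ 0.002  0.005 -1.   ] F [-0.5  1.  -3.1] M [-0.17 -0.08  0.01] gap 0.1330 q [ 0.17   0.421  1.651  0.005  1.068 -1.594]
shift cm [ 0.07 -0.1   0.29] rotvec [ 0.004  0.002 -0.003]
```

View pics/w3.png

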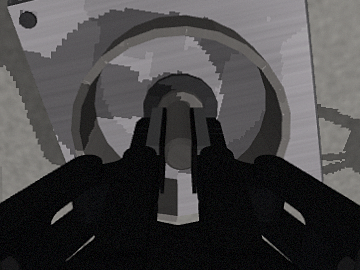

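The wrist crop shows the shaft at (180,150), pinched between the pads. The gap is about 11 mm, clearly below the 16 mm of the round, so the pinch is across the flat. I'm turning it clockwise.

Call:
servo_tool([
  [[0.02,0,0,0,0,0.12,-1],[0.02,0,0,0,0,0.12,-1],[0.02,0,0,0,0,0.12,-1],[0.02,0,0,0,0,0.12,-1],[0.02,0,0,0,0,0.12,-1],[0.02,0,0,0,0,0.12,-1],[0.02,0,0,0,0,0.12,-1]],
])

```text
time_s: 5.38
tool_pos: [0.5768, 0.1727, 0.1169]
ee_rot: [0.0, 0.334, 0.942, 0.003]
force: [0.2, 1.2, -3.2]
finger_gap: 0.13
```

```bash
python3 -c "
from h import *
to([.5763,.1723,.1169],23.8)"
```

```text
t 5.38 pos [0.5768 0.1727 0.1169] yawY 50.9 z [ 0.002  0.006 -1.   ] F [ 0.2  1.2 -3.2] M [-0.07  0.02  0.18] gap 0.1300 q [ 0.172  0.42   1.653  0.007  1.066 -0.72 ]
shift cm [ 0.01 -0.06 -0.  ] rotvec [ 0.006 -0.004  0.474]
```

Call:
servo_tool([
  [[0.02,0,0,0,0,0.12,-1],[0.02,0,0,0,0,0.12,-1],[0.02,0,0,0,0,0.12,-1],[0.02,0,0,0,0,0.11,-1],[0,0,0,0,0,0,-1],[0,0,0,0,0,0,-1]],
])

```text
time_s: 5.88
tool_pos: [0.5768, 0.1736, 0.1169]
ee_rot: [-0.001, 0.553, 0.833, 0.004]
force: [1.5, 1.2, -2.0]
finger_gap: 0.132
```

```bash
python3 -c "
from h import *
to([.5763,.1723,.1169],23.8)"
```

```text
t 5.88 pos [0.5768 0.1736 0.1169] yawY 22.8 z [ 0.003  0.007 -1.   ] F [ 1.5  1.2 -2. ] M [-0.17  0.12 -0.14] gap 0.1316 q [ 0.173  0.42   1.653  0.007  1.065 -0.228]
shift cm [-0.1 -0.1 -0. ] rotvec [ 0.005 -0.005 -0.017]
```

Call:
servo_tool([
  [[0,0,0,0,0,-0.018,-1],[0,0,0,0,0,0,-1],[0,0,0,0,0,0,-1]],
])

```text
time_s: 6.13
tool_pos: [0.5768, 0.1735, 0.1169]
ee_rot: [-0.001, 0.543, 0.84, 0.004]
force: [1.0, 1.3, -2.1]
finger_gap: 0.133
```

```bash
python3 -c "
from h import *
to([.5768,.1724,.1169],23.8)"
```

```text
t 6.13 pos [0.5768 0.1735 0.1169] yawY 24.2 z [ 0.003  0.007 -1.   ] F [ 1.   1.3 -2.1] M [-0.13  0.1  -0.11] gap 0.1328 q [ 0.173  0.42   1.653  0.007  1.065 -0.253]
shift cm [-0.1  -0.05 -0.  ] rotvec [ 0.005 -0.005  0.007]
```

Call:
servo_tool([
  [[0,0,0,0,0,0,-0.2],[0,0,0,0,0,0,-0.2],[0,0,0,0,0,0,-0.1],[0,0,-2,0,0,0,0],[0,0,-3,0,0,0,0],[0,0,-4,0,0,0,0],[0,0,-4,0,0,0,0],[0,0,0,0,0,0,0]],
])

```text
time_s: 6.8
tool_pos: [0.5756, 0.1719, 0.2518]
ee_rot: [-0.002, 0.541, 0.841, 0.002]
force: [0.9, 0.6, 0.4]
finger_gap: 0.5
```

```bash
cat > fl.py <<'E'
from h import *
s,R=st()
p=vision.read_camera("wrist"); X,uv=cloud(p); c=np.array([.5775,.1725])
d=np.hypot(*(X[:,:2]-c).T)
g=(abs(X[:,2]-.1)<.003)&(d>.043)&(d<.057); c,rr=circ(X[g][:,:2])
a=np.sort(np.degrees(np.arctan2(*(X[g][:,:2]-c).T[::-1]))); b=a[(a>-30)&(a<80)]; i=np.argmax(np.diff(b)); print("guard",c,rr,"notch",b[i],b[i+1],(b[i]+b[i+1])/2)
dk=(abs(X[:,2]-.07)<.003)&(d<.11); print(cv2.minAreaRect(X[dk][:,:2].astype(np.float32)*1000))
W=X[(X[:,2]>.081)&(X[:,2]<.115)&(np.hypot(*(X[:,:2]-c).T)<.012)][:,:2]-c
an=np.degrees(np.arctan2(W[:,1],W[:,0])); rd=np.hypot(*W.T)*1000
for k in range(-180,180,15):
    m=(an>=k)&(an<k+15)
    if m.sum()>2: print(k,m.sum(),round(np.median(rd[m]),2),end="; ")
f=W[(rd<6.6)]
if len(f)>10:
    for _ in range(3):
        m=f.mean(0); n=np.linalg.svd(f-m)[2][1]; n*=np.sign(n@m); res=(f-m)@n; f=f[abs(res)<.0008]
    print("\n",len(f),"flat",np.degrees(np.arctan2(n[1],n[0])),"dist",m@n*1000, res.std()*1000)
u,v=proj(p,[[*c,.11]])[0].astype(int); save("w4.png",cv2.resize(p["color"][v-50:v+50,u-65:u+65],(780,600),interpolation=cv2.INTER_CUBIC))
E
python3 fl.py
```

```text
t 6.80 pos [0.5756 0.1719 0.2518] yawY 24.4 z [-0.001  0.006 -1.   ] F [0.9 0.6 0.4] M [-0.01 -0.05  0.02] gap 0.5003 q [ 0.171  0.317  1.457  0.006  1.368 -0.257]
guard [0.57669562 0.17258338] 0.05001036254339581 notch 8.738751681577742 37.67450706392422 23.20662937275098
((576.9672241210938, 172.3271484375), (150.9404296875, 151.71556091308594), 23.398319244384766)
-180 6 7.88; 60 3 7.69; 75 18 7.7; 90 19 7.68; 105 23 7.6; 120 25 7.7; 135 19 7.68; 150 11 7.81; 165 16 7.78;
```

Call:
servo_tool([
  [[0,0,0,0,0,0.124,0],[0,0,0,0,0,0.124,0],[0,0,0,0,0,0.124,0],[0,0,0,0,0,0.124,0],[0,0,0,0,0,0.124,0],[0,0,0,0,0,0.124,0],[0,0,0,0,0,0.124,0],[0,0,0,0,0,0.124,0]],
])

```text
time_s: 7.52
tool_pos: [0.571, 0.1706, 0.2439]
ee_rot: [-0.004, 0.879, 0.476, -0.004]
force: [0.3, 0.4, -0.9]
finger_gap: 0.501
```

```bash
python3 fl.py
```

```text
t 7.52 pos [0.571  0.1706 0.2439] yawY -33.1 z [-0.011  0.003 -1.   ] F [ 0.3  0.4 -0.9] M [ 0.01  0.01 -0.01] gap 0.5009 q [0.171 0.319 1.473 0.005 1.36  0.748]
guard [0.57727981 0.17274791] 0.05004234046612557 notch 8.644799439381305 38.04573626759947 23.34526785349039
((577.6250610351562, 172.4381866455078), (152.1162109375, 151.0396728515625), 23.177743911743164)
-30 24 7.03; -15 16 5.6; 0 10 4.97; 15 14 4.82; 30 12 4.9; 45 14 5.43; 60 24 6.67; 75 19 7.65; 90 18 7.66; 105 11 7.77; 120 8 7.83; 135 3 7.93; 
 84 flat 23.90915933883114 dist 4.735042828086535 0.1275819852865907
```

The flat is within about 0.6° of the notch. Now to the cup.

Call:
servo_tool([
  [[-3.4,1.95,-0.3,0,0,0,0],[-3.4,1.95,-0.3,0,0,0,0],[-3.4,1.95,-0.3,0,0,0,0],[-3.4,1.95,-0.3,0,0,0,0],[-3.4,1.95,-0.3,0,0,0,0],[-3.4,1.95,-0.3,0,0,0,0],[-3.4,1.95,-0.3,0,0,0,0],[-3.4,1.95,-0.3,0,0,0,0]],
])

```text
time_s: 8.23
tool_pos: [0.5524, -0.1451, 0.2584]
ee_rot: [-0.009, 0.871, 0.491, -0.007]
force: [1.1, 1.0, 0.3]
finger_gap: 0.497
```

Call:
servo_tool([
  [[-3.4,1.95,-0.3,0,0,0,0],[-3.4,1.95,-0.3,0,0,0,0],[-3.4,1.95,-0.3,0,0,0,0],[-3.4,1.95,-0.3,0,0,0,0],[0,0,0,0,0,0,0],[0,0,0,0,0,0,0]],
])

```text
time_s: 8.73
tool_pos: [0.5451, -0.3187, 0.264]
ee_rot: [-0.01, 0.869, 0.495, -0.01]
force: [-1.0, 0.9, -0.6]
finger_gap: 0.501
```

```bash
python3 - <<'E'
from h import *
s,R=st()
p=vision.read_camera("wrist"); Rc=cv2.Rodrigues(np.array(p["rvec"],float))[0]; print("cam",-Rc.T@p["tvec"])
X,uv=cloud(p); c=np.array([.5855,-.232])
d=np.hypot(*(X[:,:2]-c).T)
g=(abs(X[:,2]-.09)<.002)&(d>.02)&(d<.04); print("rim",g.sum(),circ(X[g][:,:2]))
t=(abs(X[:,2]-.145)<.004)&(d<.03); T=X[t]; print("top",t.sum(),T.mean(0), cv2.minAreaRect(T[:,:2].astype(np.float32)*1000))
for t in ["extension","screw"]:
    print(t,[(np.round(q["point"],3).tolist(),round(q["score"],2)) for q in spotter.spot_in(p,t)[:2]])
u,v=proj(p,[[*c,.09]])[0].astype(int); print(u,v); v0,u0=max(v-75,0),max(u-100,0); save("w5.png",cv2.resize(p["color"][v0:v0+150,u0:u0+200],(800,600),interpolation=cv2.INTER_CUBIC)); print(u0,v0)
E
```

```text
t 8.73 pos [ 0.5451 -0.3187  0.264 ] yawY -30.7 z [-0.026  0.008 -1.   ] F [-1.   0.9 -0.6] M [-0.03  0.02 -0.01] gap 0.5010 q [-0.634  0.372  1.343 -0.009  1.453 -0.098]
cam [ 0.58578003 -0.25404769  0.3811083 ]
rim 787 (array([ 0.58400847, -0.23117203]), np.float64(0.029247963195454727))
top 477 [ 0.5812335  -0.22852848  0.14475656] ((581.1207275390625, -228.2920379638672), (13.444331169128418, 17.582752227783203), 66.23042297363281)
extension [([0.581, -0.234, 0.107], 0.59)]
screw [([0.582, -0.233, 0.111], 0.84)]
272 86
172 11
```

View pics/w5.png

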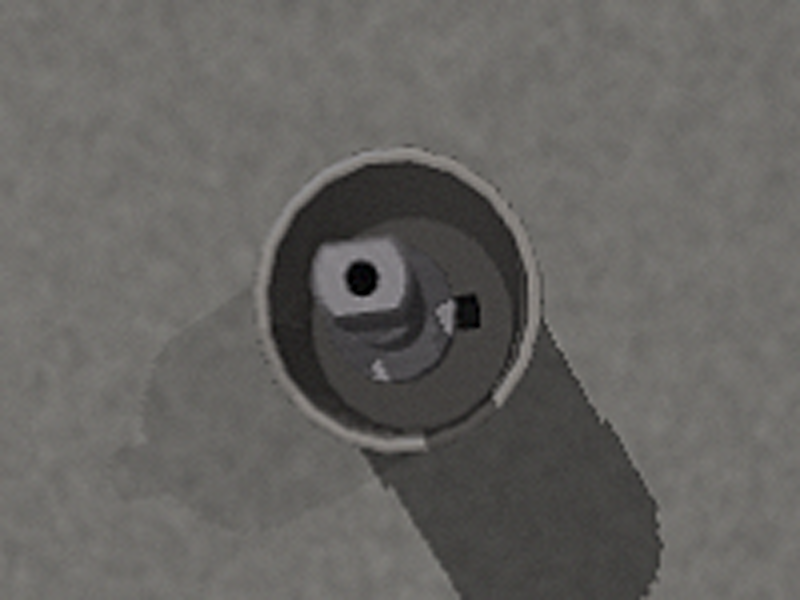

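The crop shows the stem top at (361,278), its spanner flats above and below, and the black screw head to the right at (467,312).

```bash
python3 - <<'E'
from h import *
s,R=st()
p=vision.read_camera("wrist")
Rc=cv2.Rodrigues(np.array(p["rvec"],float))[0]; C=-Rc.T@np.array(p["tvec"],float)
def at(u,v,z):
    n=cv2.undistortPoints(np.array([[[u,v]]],float),p["K"],np.array(p["distortion"],float))[0,0]; d=Rc.T@[n[0],n[1],1]
    return C+d*(z-C[2])/d[2]
sc=at(288.8,89,.019); top=at(262.3,80.5,.145); print(sc,top,np.degrees(np.arctan2(*(sc-top)[[1,0]])),np.hypot(*(sc-top)[:2]))
X,uv=cloud(p); T=X[(abs(X[:,2]-.145)<.003)&(np.hypot(X[:,0]-.581,X[:,1]+.2285)<.02)][:,:2]
m=T.mean(0); V=np.linalg.svd(T-m)[2]; print(m,np.degrees(np.arctan2(V[0][1],V[0][0])),np.ptp((T-m)@V.T,axis=0))
w,h=T.shape; print(cv2.boxPoints(cv2.minAreaRect(T.astype(np.float32)*1000)))
# collar top ring z~0.053
d=np.hypot(*(X[:,:2]-m).T); k=(abs(X[:,2]-.053)<.0015)&(d<.022); print("collar",k.sum(), circ(X[k][:,:2]) if k.sum()>20 else 0, X[k].mean(0))
E
```

```text
t 8.88 pos [ 0.5455 -0.3163  0.2644] yawY -30.6 z [-0.026  0.008 -1.   ] F [0.9 0.3 0.7] M [-0.06 -0.01  0.  ] gap 0.4972 q [-0.631  0.37   1.344 -0.009  1.453 -0.096]
[ 0.59910848 -0.23453893  0.019     ] [ 0.58160486 -0.22630533  0.145     ] -25.192013045178722 0.019343441597726517
[ 0.5812428  -0.22845158] 155.70329435915136 [0.01769189 0.01334542]
[[ 570.37695 -230.69778]
 [ 586.4159  -238.1304 ]
 [ 592.02734 -226.02136]
 [ 575.9884  -218.58875]]
collar 347 (array([ 0.58112323, -0.2285311 ]), np.float64(0.013123812652976009)) [ 0.58211414 -0.23443847  0.05307432]
```

Call:
servo_tool([
  [[3.1,-0.45,0,0,0,0,0],[3.1,-0.45,0,0,0,0,0],[3.1,-0.45,0,0,0,0,0],[0,0,0,0,0,0.124,0],[0,0,0,0,0,0.124,0],[0,0,0,0,0,0.124,0],[0,0,0,0,0,0.124,0],[0,0,0,0,0,0.124,0]],
])

```text
time_s: 9.6
tool_pos: [0.583, -0.2091, 0.2655]
ee_rot: [-0.008, 0.978, 0.206, -0.011]
force: [-0.5, 0.2, -0.1]
finger_gap: 0.501
```

Call:
servo_tool([
  [[0,0,0,0,0,0.124,0],[0,0,0,0,0,0.124,0],[0,0,0,0,0,0.124,0],[0,0,0,0,0,0.124,0],[0,0,0,0,0,0.124,0],[0,0,0,0,0,0.124,0],[0,0,0,0,0,0,0],[0,0,0,0,0,0,0]],
])

```text
time_s: 10.27
tool_pos: [0.5824, -0.1919, 0.2678]
ee_rot: [-0.004, 0.986, -0.164, -0.013]
force: [-0.1, 0.6, 0.2]
finger_gap: 0.501
```

```bash
python3 -c "
from h import *
to([.5812,-.2285,.18],-114.5)"
```

```text
t 10.27 pos [ 0.5824 -0.1919  0.2678] yawY -108.8 z [-0.024  0.013 -1.   ] F [-0.1  0.6  0.2] M [-0.02  0.02  0.  ] gap 0.5006 q [-0.433  0.342  1.379  0.002  1.448  1.467]
shift cm [1.3  3.54 8.73] rotvec [-0.003  0.028  0.099]
```

Call:
servo_tool([
  [[0.6,1.8,1,0,0.028,0.099,0],[0.6,1.7,1.5,0,0,0,0],[0,0,1.5,0,0,0,0],[0,0,1.5,0,0,0,0],[0,0,0,0,0,0,0],[0,0,0,0,0,0,0]],
])

```text
time_s: 10.77
tool_pos: [0.5819, -0.2242, 0.2134]
ee_rot: [-0.001, 0.98, -0.201, 0.004]
force: [0.4, 0.1, -0.2]
finger_gap: 0.499
```

```bash
python3 -c "
from h import *
to([.5812,-.2285,.131],-114.5)"
```

```text
t 10.77 pos [ 0.5819 -0.2242  0.2134] yawY -113.2 z [ 0.008  0.001 -1.   ] F [ 0.4  0.1 -0.2] M [-0.02  0.05  0.01] gap 0.4992 q [-0.482  0.37   1.471  0.005  1.294  1.493]
shift cm [0.06 0.46 8.24] rotvec [-0.004 -0.006  0.022]
```

Call:
servo_tool([
  [[0.06,0.46,0,-0.004,-0.006,0.022,0],[0,0,1.5,0,0,0,0],[0,0,1.5,0,0,0,0],[0,0,1.5,0,0,0,0],[0,0,1.5,0,0,0,0],[0,0,0,0,0,0,0],[0,0,0,0,0,0,0]],
])

```text
time_s: 11.35
tool_pos: [0.5854, -0.2298, 0.1603]
ee_rot: [0.002, 0.978, -0.21, 0.006]
force: [0.4, -0.4, -0.0]
finger_gap: 0.498
```

```bash
python3 -c "
from h import *
to([.5812,-.2285,.131],-114.5)
p=vision.read_camera('wrist'); X,uv=cloud(p)
T=X[(abs(X[:,2]-.145)<.003)&(np.hypot(X[:,0]-.581,X[:,1]+.2285)<.014)][:,:2]; m=T.mean(0); V=np.linalg.svd(T-m)[2]; print(len(T),m,np.degrees(np.arctan2(V[0][1],V[0][0])),np.ptp((T-m)@V.T,axis=0))"
```

```text
t 11.35 pos [ 0.5854 -0.2298  0.1603] yawY -114.2 z [ 0.011 -0.008 -1.   ] F [ 0.4 -0.4 -0. ] M [0.01 0.04 0.  ] gap 0.4978 q [-4.840e-01  4.130e-01  1.542e+00 -1.000e-03  1.173e+00  1.510e+00]
shift cm [-0.48  0.05  2.92] rotvec [ 0.002 -0.013  0.005]
840 [ 0.58268057 -0.22880136] 155.71706712452732 [0.01736436 0.01297843]
```

Call:
servo_tool([
  [[-0.4,0.05,1.0,0.002,-0.013,0,0],[0,0,1.0,0,0,0,0],[0,0,0.8,0,0,0,0],[0,0,0,0,0,0,-0.2],[0,0,0,0,0,0,-0.4]],
])

```text
time_s: 11.82
tool_pos: [0.5832, -0.2296, 0.1334]
ee_rot: [0.001, 0.978, -0.21, 0.003]
force: [0.3, -0.3, -1.5]
finger_gap: 0.302
```

```bash
python3 -c "
from h import *
to([.582,-.2287,.130],-114.3)"
```

```text
t 11.82 pos [ 0.5832 -0.2296  0.1334] yawY -114.2 z [ 0.005 -0.003 -1.   ] F [ 0.3 -0.3 -1.5] M [ 0.02  0.04 -0.07] gap 0.3024 q [-0.486  0.436  1.576 -0.     1.124  1.508]
shift cm [-0.14 -0.03  0.34] rotvec [ 0.001 -0.005  0.002]
```

Call:
servo_tool([
  [[-0.14,0,0.2,0,-0.005,0,-0.4],[0,0,0,0,0,0,-1],[0,0,0,0,0,0,-1],[0,0,0,0,0,0,-1],[0,0,0,0,0,0,-1],[0,0,0,0,0,0,-1]],
])

```text
time_s: 12.32
tool_pos: [0.5818, -0.229, 0.1311]
ee_rot: [0.0, 0.978, -0.21, -0.0]
force: [0.3, 0.0, -1.5]
finger_gap: 0.145
```

```bash
python3 -c "
from h import *
to([.582,-.2287,.25],-114.3)"
```

```text
t 12.32 pos [ 0.5818 -0.229   0.1311] yawY -114.2 z [-0.001 -0.    -1.   ] F [ 0.3  0.  -1.5] M [-0.06 -0.04 -0.02] gap 0.1447 q [-4.860e-01  4.390e-01  1.578e+00 -1.000e-03  1.125e+00  1.508e+00]
shift cm [ 1.000e-02 -3.000e-02 -1.189e+01] rotvec [0.001 0.    0.002]
```

Call:
servo_tool([
  [[0,0,0,0,0,0,-1],[0,0,-1,0,0,0,-1],[0,0,-1,0,0,0,-1],[0,0,-1,0,0,0,-1],[0,0,-1,0,0,0,-1]],
])

```text
time_s: 12.73
tool_pos: [0.5803, -0.2282, 0.1721]
ee_rot: [-0.001, 0.978, -0.21, -0.003]
force: [0.0, 0.0, -1.8]
finger_gap: 0.139
```

```bash
python3 -c "
from h import *
to([.582,-.2287,.28],-114.3)"
```

```text
t 12.73 pos [ 0.5803 -0.2282  0.1721] yawY -114.2 z [-0.006  0.002 -1.   ] F [ 0.   0.  -1.8] M [0.03 0.05 0.  ] gap 0.1394 q [-4.860e-01  4.050e-01  1.523e+00 -1.000e-03  1.220e+00  1.508e+00]
shift cm [  0.11  -0.02 -10.79] rotvec [0.    0.006 0.002]
```

Call:
servo_tool([
  [[0.1,0,-1.8,0,0.006,0,-1],[0,0,-1.8,0,0,0,-1],[0,0,-1.8,0,0,0,-1],[0,0,-1.8,0,0,0,-1],[0,0,-1.8,0,0,0,-1],[0,0,-1.8,0,0,0,-1],[0,0,0,0,0,0,-1]],
])

```text
time_s: 13.32
tool_pos: [0.5821, -0.2289, 0.2965]
ee_rot: [0.002, 0.978, -0.21, 0.006]
force: [-0.1, -0.0, -0.5]
finger_gap: 0.147
```

```bash
python3 - <<'E'
from h import *
to([.5785,.173,.28],-66.2)
for cn in ["side"]:
    p=vision.read_camera(cn); u,v=proj(p,[[.582,-.229,.15]])[0].astype(int); print(u,v)
    save("s1.png",cv2.resize(p["color"][max(v-80,0):v+70,u-75:u+75],(600,600),interpolation=cv2.INTER_CUBIC))
E
```

```text
t 13.32 pos [ 0.5821 -0.2289  0.2965] yawY -114.2 z [ 0.011 -0.006 -1.   ] F [-0.1 -0.  -0.5] M [-0.05 -0.01  0.02] gap 0.1469 q [-0.486  0.329  1.329 -0.     1.471  1.507]
shift cm [-16.82 -36.51   1.41] rotvec [ 0.006 -0.011 -0.838]
329 242
```

View pics/s1.png

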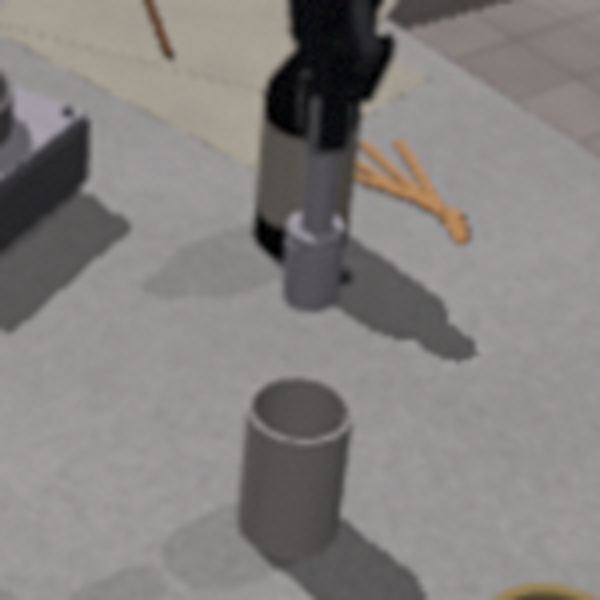

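The side crop shows the extension hanging upright in the gripper with the screw on the right (345,275) and the empty cup standing at (295,470). I'm carrying it to the shaft.

Call:
servo_tool([
  [[-1.4,-3.1,0,0,0,0,-1],[-1.7,-3.65,0,0,0,0,-1],[-1.7,-3.65,0,0,0,0,-1],[-1.7,-3.65,0,0,0,0,-1],[-1.7,-3.65,0,0,0,0,-1],[-1.7,-3.65,0,0,0,0,-1],[-1.7,-3.65,0,0,0,0,-1],[-1.7,-3.65,0,0,0,0,-1]],
])

```text
time_s: 14.03
tool_pos: [0.5755, 0.0883, 0.2839]
ee_rot: [0.005, 0.976, -0.218, 0.0]
force: [1.0, -0.3, -2.3]
finger_gap: 0.148
```

Call:
servo_tool([
  [[-1.7,-3.65,0,0,0,0,-1],[-1.0,-2.0,0,0,0,-0.1,-1],[0,0,0,0,0,-0.12,-1],[0,0,0,0,0,-0.12,-1],[0,0,0,0,0,-0.12,-1],[0,0,0,0,0,-0.12,-1],[0,0,0,0,0,-0.12,-1],[0,0,0,0,0,-0.1,-1]],
])

```text
time_s: 14.7
tool_pos: [0.5663, 0.1661, 0.2724]
ee_rot: [0.001, 0.98, 0.198, -0.01]
force: [-0.1, -0.3, -0.7]
finger_gap: 0.138
```

```bash
python3 -c "
from h import *
to([.578,.173,.26],-66.2)"
```

```text
t 14.70 pos [0.5663 0.1661 0.2724] yawY -67.2 z [-0.02  -0.006 -1.   ] F [-0.1 -0.3 -0.7] M [-0.05  0.03  0.02] gap 0.1378 q [ 0.169  0.302  1.428 -0.003  1.433  1.342]
shift cm [ 1.37 -0.18  1.21] rotvec [-0.002  0.021 -0.017]
```

Call:
servo_tool([
  [[1.2,-0.18,0.5,-0.002,0.021,-0.017,-1],[0,0,0,0,0,0,-1],[0,0,0,0,0,0,-1]],
])

```text
time_s: 14.95
tool_pos: [0.5743, 0.1721, 0.2637]
ee_rot: [-0.0, 0.978, 0.208, -0.003]
force: [0.9, -0.5, -0.8]
finger_gap: 0.143
```

```bash
cat > al.py <<'E'
from h import *
to([.578,.173,.25],-66.2)
p=vision.read_camera("wrist"); X,uv=cloud(p); s=sense(); t=s["tool_pos"]
d=np.hypot(*(X[:,:2]-t[:2]).T); rim=t[2]-.126
g=(abs(X[:,2]-.1)<.003)&(d>.04)&(d<.06); print("guard",g.sum(),circ(X[g][:,:2]))
k=(abs(X[:,2]-rim-.024)<.02)&(d<.02); print("collar",k.sum(),circ(X[k][:,:2]) if k.sum()>20 else 0)
k=(abs(X[:,2]-rim-.048)<.002)&(d<.02); print("collartop",k.sum(),circ(X[k][:,:2]) if k.sum()>20 else 0)
k=(abs(X[:,2]-rim-.078)<.018)&(d<.013); print("stem",k.sum(),circ(X[k][:,:2]) if k.sum()>20 else 0)
save("w6.png",p["color"][60:420,60:500])
E
python3 al.py
```

```text
t 14.95 pos [0.5743 0.1721 0.2637] yawY -66.0 z [-0.007 -0.001 -1.   ] F [ 0.9 -0.5 -0.8] M [ 0.01 -0.    0.06] gap 0.1432 q [ 0.175  0.313  1.433 -0.     1.402  1.327]
shift cm [0.39 0.07 1.36] rotvec [-0.001  0.007  0.004]
guard 1303 (array([0.57765015, 0.17256795]), np.float64(0.05004023959098172))
collar 635 (array([0.57565515, 0.17332898]), np.float64(0.013413885859649866))
collartop 849 (array([0.5729771 , 0.17205493]), np.float64(0.012820806469568218))
stem 714 (array([0.57304087, 0.17193946]), np.float64(0.008845158793008848))
```

View pics/w6.png

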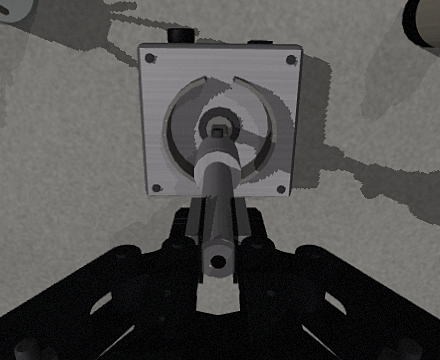

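The wrist crop shows the extension held over the shaft. The screw (218,132) points up the picture toward the notch gap (220,80).

Call:
servo_tool([
  [[0.42,0.0,0,-0.001,0.007,0.004,-1],[0,0,0,0,0,0,-1],[0,0,0,0,0,0,-1]],
])

```text
time_s: 15.25
tool_pos: [0.5774, 0.1734, 0.2629]
ee_rot: [-0.0, 0.979, 0.205, -0.001]
force: [0.2, 0.6, -1.1]
finger_gap: 0.145
```

```bash
python3 -c "
from h import *
to([.5784,.1729,.248],-66.2)"
```

```text
t 15.25 pos [0.5774 0.1734 0.2629] yawY -66.3 z [-0.002  0.    -1.   ] F [ 0.2  0.6 -1.1] M [-0.05 -0.   -0.02] gap 0.1448 q [0.176 0.316 1.431 0.    1.397 1.334]
shift cm [0.07 0.08 1.49] rotvec [-0.001  0.002 -0.002]
```

Call:
servo_tool([
  [[0.05,0.08,0.5,0,0,0,-1],[0,0,0.6,0,0,0,-1],[0,0,0,0,0,0,-1],[0,0,0,0,0,0,-1]],
])

```text
time_s: 15.58
tool_pos: [0.5782, 0.1725, 0.2512]
ee_rot: [-0.0, 0.979, 0.205, -0.001]
force: [0.6, 0.4, -1.9]
finger_gap: 0.14
```

```bash
python3 -c "
from h import *
to([.5784,.1729,.24],-66.2)"
```

```text
t 15.58 pos [0.5782 0.1725 0.2512] yawY -66.4 z [-0.001 -0.    -1.   ] F [ 0.6  0.4 -1.9] M [-0.    0.04  0.01] gap 0.1397 q [0.174 0.322 1.45  0.    1.371 1.333]
shift cm [ 0.04 -0.03  1.12] rotvec [-0.001  0.001 -0.003]
```

Call:
servo_tool([
  [[0,-0.03,0.4,0,0,0,-1],[0,0,0.4,0,0,0,-1],[0,0,0.3,0,0,0,-1]],
])

```text
time_s: 15.83
tool_pos: [0.5783, 0.1727, 0.2398]
ee_rot: [-0.0, 0.979, 0.205, -0.0]
force: [0.2, 0.4, -1.5]
finger_gap: 0.144
```

```bash
python3 -c "
from h import *
to([.5784,.1729,.23],-66.2)"
```

```text
t 15.83 pos [0.5783 0.1727 0.2398] yawY -66.4 z [-0.  0. -1.] F [ 0.2  0.4 -1.5] M [-0.03 -0.04 -0.05] gap 0.1438 q [0.175 0.328 1.47  0.    1.344 1.333]
shift cm [ 0.02 -0.01  0.98] rotvec [-0.     0.    -0.003]
```

Call:
servo_tool([
  [[0,0,0.4,0,0,0,-1],[0,0,0.4,0,0,0,-1],[0,0,0.4,0,0,0,-1],[0,0,0,0,0,0,-1]],
])

```text
time_s: 16.17
tool_pos: [0.5779, 0.1727, 0.2254]
ee_rot: [-0.0, 0.979, 0.205, -0.001]
force: [-0.2, 0.8, -1.6]
finger_gap: 0.143
```

```bash
python3 -c "
from h import *
to([.5784,.1729,.21],-66.2)"
```

```text
t 16.17 pos [0.5779 0.1727 0.2254] yawY -66.4 z [-0.002 -0.    -1.   ] F [-0.2  0.8 -1.6] M [ 0.04 -0.05  0.06] gap 0.1428 q [0.175 0.337 1.493 0.    1.314 1.333]
shift cm [0.06 0.01 1.54] rotvec [-0.001  0.002 -0.003]
```

Call:
servo_tool([
  [[0.03,0,0.5,0,0,0,-1],[0,0,0.5,0,0,0,-1],[0,0,0.5,0,0,0,-1],[0,0,0.2,0,0,0,-1]],
])

```text
time_s: 16.5
tool_pos: [0.5784, 0.173, 0.2071]
ee_rot: [-0.0, 0.979, 0.205, -0.001]
force: [-0.3, 0.1, -1.0]
finger_gap: 0.142
```

```bash
python3 -c "
from h import *
to([.5784,.1729,.204],-66.2)"
```

```text
t 16.50 pos [0.5784 0.173  0.2071] yawY -66.4 z [-0.001  0.    -1.   ] F [-0.3  0.1 -1. ] M [-0.03  0.01  0.02] gap 0.1424 q [0.175 0.349 1.521 0.    1.272 1.333]
shift cm [-0.    0.01  0.31] rotvec [-0.001  0.001 -0.003]
```

Small steps to contact.

Call:
servo_tool([
  [[0,0,0.2,0,0,0,-1],[0,0,0.15,0,0,0,-1],[0,0,0,0,0,0,-1]],
])

```text
time_s: 16.75
tool_pos: [0.5786, 0.173, 0.2045]
ee_rot: [-0.0, 0.979, 0.205, 0.0]
force: [0.2, 0.9, -1.7]
finger_gap: 0.139
```

Call:
servo_tool([
  [[0,0,0.1,0,0,0,-1],[0,0,0,0,0,0,-1]],
])

```text
time_s: 16.92
tool_pos: [0.579, 0.1732, 0.2042]
ee_rot: [-0.0, 0.979, 0.205, 0.001]
force: [-0.0, 0.5, -1.9]
finger_gap: 0.142
```

Call:
servo_tool([
  [[0,0,0.15,0,0,0,-1],[0,0,0,0,0,0,-1]],
])

```text
time_s: 17.08
tool_pos: [0.579, 0.1731, 0.2043]
ee_rot: [-0.0, 0.979, 0.205, 0.001]
force: [-0.5, 0.3, -2.3]
finger_gap: 0.144
```

Call:
servo_tool([
  [[0,0,0.15,0,0,0,-1],[0,0,0,0,0,0,-1]],
])

```text
time_s: 17.25
tool_pos: [0.5789, 0.1731, 0.2042]
ee_rot: [-0.0, 0.979, 0.205, 0.002]
force: [-0.3, -0.5, -2.2]
finger_gap: 0.141
```

Contact at TCP z of 0.204, as expected. A zero row resets the target, so the push has to stay in the last row.

Call:
servo_tool([
  [[0,0,0.2,0,0,0,-1]],
])

```text
time_s: 17.33
tool_pos: [0.5792, 0.1732, 0.204]
ee_rot: [-0.0, 0.979, 0.205, 0.003]
force: [-4.9, -0.1, 19.0]
finger_gap: 0.144
```

Call:
servo_tool([
  [[0,0,0.4,0,0,0,-1]],
])

```text
time_s: 17.42
tool_pos: [0.5795, 0.1734, 0.2039]
ee_rot: [-0.0, 0.979, 0.205, 0.004]
force: [-8.0, -1.3, 26.1]
finger_gap: 0.143
```

```bash
python3 -c "
from h import *
to([.5784,.1730,.2040],-66.1)"
```

```text
t 17.42 pos [0.5795 0.1734 0.2039] yawY -66.4 z [ 0.008  0.002 -1.   ] F [-8.  -1.3 26.1] M [0.11 1.28 0.01] gap 0.1429 q [0.175 0.349 1.53  0.    1.255 1.333]
shift cm [-0.11 -0.01 -0.01] rotvec [ 0.001 -0.008 -0.004]
```

Call:
servo_tool([
  [[-0.1,0,-0.02,0.001,-0.008,-0.004,-1],[-0.05,0,0,0,0,0,-1],[0,0,0,0,0,0,-1]],
])

```text
time_s: 17.67
tool_pos: [0.5788, 0.173, 0.2055]
ee_rot: [0.0, 0.978, 0.207, 0.002]
force: [0.5, -0.6, -2.4]
finger_gap: 0.143
```

```bash
python3 -c "
from h import *
to([.5784,.1730,.2040],-66.1)"
```

```text
t 17.67 pos [0.5788 0.173  0.2055] yawY -66.1 z [ 0.004  0.    -1.   ] F [ 0.5 -0.6 -2.4] M [ 0.07 -0.   -0.03] gap 0.1432 q [ 0.175  0.349  1.526 -0.     1.263  1.33 ]
shift cm [-0.03 -0.01  0.15] rotvec [ 0.001 -0.004 -0.   ]
```

Call:
servo_tool([
  [[-0.03,0,0.1,0.001,-0.004,0,-1],[0,0,0.1,0,0,0,-1],[-0.02,0,0.1,0,0,0,-1]],
])

```text
time_s: 17.92
tool_pos: [0.5787, 0.173, 0.204]
ee_rot: [-0.0, 0.978, 0.207, 0.0]
force: [-2.5, -0.5, 8.6]
finger_gap: 0.141
```

```bash
python3 -c "
from h import *
to([.5784,.1730,.2040],-66.1)"
```

```text
t 17.92 pos [0.5787 0.173  0.204 ] yawY -66.1 z [ 0.001  0.    -1.   ] F [-2.5 -0.5  8.6] M [-0.05  0.53  0.01] gap 0.1415 q [0.175 0.351 1.526 0.    1.264 1.329]
shift cm [-0.03 -0.01 -0.  ] rotvec [ 0.    -0.001 -0.001]
```

```bash
python3 - <<'E'
from h import *
ims=[]
for cn in ["scene","side"]:
    p=vision.read_camera(cn); st(); X,uv=cloud(p); d=np.hypot(X[:,0]-.578,X[:,1]-.172)
    k=(d<.019)&(d>.011)&(X[:,2]>.121)&(X[:,2]<.135); 
    print(cn,"collar top z (expect .126):",k.sum(),np.round(np.percentile(X[k][:,2],[10,50,90]),4))
    k=(d<.03)&(d>.0175)&(X[:,2]>.08)&(X[:,2]<.1); print(" screw pts",k.sum(),X[k].mean(0) if k.any() else 0, np.degrees(np.arctan2(*(X[k].mean(0)[:2]-[.578,.172])[::-1])) if k.any() else 0)
    c=X[(np.hypot(X[:,0]-.584,X[:,1]+.231)<.04)&(abs(X[:,2]-.09)<.003)]; print(" cup rim",len(c),circ(c[:,:2]))
    u,v=proj(p,[[.578,.172,.12]])[0].astype(int); ims.append(cv2.resize(p["color"][v-60:v+60,u-60:u+60],(400,400),interpolation=cv2.INTER_CUBIC))
save("f.png",np.hstack(ims))
p=vision.read_camera("wrist"); st(); save("f2.png",p["color"])
X,uv=cloud(p); d=np.hypot(X[:,0]-.577,X[:,1]-.1725); k=(d<.015)&(d>.011)&(abs(X[:,2]-.126)<.006); print("wrist collar top",k.sum(),np.median(X[k][:,2]))
E
```

```text
t 17.97 pos [0.5787 0.173  0.204 ] yawY -66.1 z [ 0.001  0.    -1.   ] F [-2.  -0.4  7.3] M [-0.06  0.45 -0.07] gap 0.1405 q [0.175 0.351 1.526 0.    1.264 1.33 ]
scene collar top z (expect .126): 36 [0.1221 0.1258 0.1277]
 screw pts 16 [0.59492553 0.17199252 0.09023772] -0.025336334253163464
 cup rim 85 (array([ 0.58744478, -0.23154998]), np.float64(0.029633581561981513))
t 18.02 pos [0.5787 0.173  0.204 ] yawY -66.1 z [ 0.001  0.    -1.   ] F [-2.2 -1.   7.2] M [-0.05  0.52 -0.01] gap 0.1454 q [0.175 0.351 1.526 0.    1.264 1.329]
side collar top z (expect .126): 35 [0.1226 0.1257 0.1284]
 screw pts 12 [0.57033091 0.15684886 0.09054083] -116.84727146176935
 cup rim 92 (array([ 0.5841595 , -0.23178106]), np.float64(0.029000911271976647))
t 18.07 pos [0.5787 0.173  0.204 ] yawY -66.1 z [ 0.001  0.    -1.   ] F [-1.6 -0.9  7.2] M [-0.15  0.5  -0.04] gap 0.1399 q [0.175 0.351 1.526 0.    1.264 1.329]
wrist collar top 528 0.12593101498652065
```

View pics/f.png

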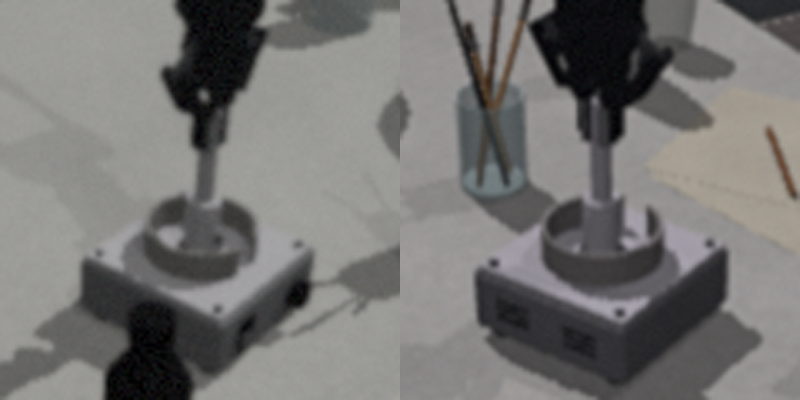

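View pics/f2.png

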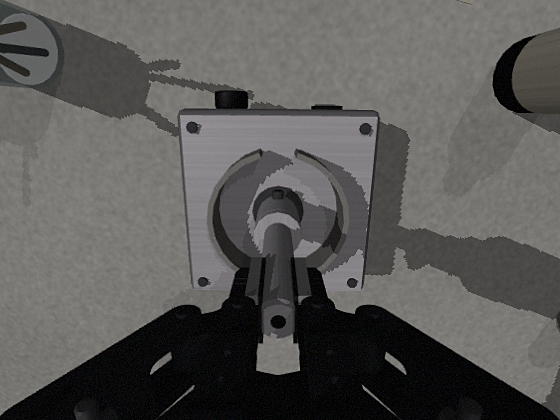

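f.png shows the collar down inside the guard at (205,225) and (605,225). f2.png shows the screw (278,193) in line with the notch gap (280,153). All three cameras put the collar top at 0.126 m, and the push is holding steady, so I'm handing in.

```bash
python3 -c "
from h import *
print(workorder.close_job()); st()"
```

```text
the job is handed in; nothing more can be done
None
the job is handed in; nothing more can be done
```

The extension is seated on the shaft, its set screw is over the flat and looks out of the notch, and the gripper is still holding it upright and pressing down. I handed it in at about 18 s on the robot's clock.

**What I did:** I pinched the shaft across its flat, found at about 101° world, and turned it to the notch. Then I gripped the extension by its spanner flats, lifted it out of the cup and slid it down onto the shoulder.

**Last checks:**
- **Flat:** after turning, it measured 23.9°. The notch measured 23.3° in the wrist camera and about 24° in the other two, so it is square to within about 1°.
- **Seating:** the collar top read 0.126 m in all three cameras, exactly the seated height.
- **Screw:** the gripper angle puts it at about 23.9°, and the wrist picture shows it in line with the notch. The scene and side cameras were too coarse to confirm it: the points I picked out there were not the screw.
- **Push:** steady at about 7 N upward on the wrist sensor, roughly 9 N on the shoulder with the extension's weight, plus a side force of about 2 N. The tool is vertical to within about 0.1°.
- **Cup:** it is still standing within 1 mm of where it started. I did not measure the other things again after the move, but the arm's path stayed well clear of them.

**What disagreed:**
- **Jaw opening:** it read about 11 mm on the shaft flat and 12 mm on the spanner flats, against 13 mm expected.
- **Earlier push:** one attempt briefly reached 26 N, and I backed it off.

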